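Set a strip thicknessing jig to 12 mm with a stepped feeler gauge

ROBOT

A 7-joint arm with a two-finger parallel gripper is mounted at the origin on the work surface; the furniture and walls round the work are solid. World frame = base frame: x ahead of the robot, y to its left, z up, the work surface at z = 0. Lengths are in m, angles in degrees, forces in N, time in s.
With the tool pointing down it reaches from about 0.4 to 0.75 m from the base axis. Payload 19.5 kg.
Tool frame: the origin (TCP) lies between the finger pads; the fingertips stand 11 mm ahead of it and the grasp point (between the pads) lies 8 mm behind it; z points along the fingers, y is the line along which they close (so a half turn about z gives the same grasp; the last joint's range is limited). The gripper opens to 85 mm and grips with 20 to 120 N. Pads are 22 mm wide; open, the fingers measure 114 mm over their backs; the gripper's body (76 mm by 85 mm) begins 54 mm behind the grasp point. The pads swing forward as they close: fully open they stand 13 mm farther back than shut.
Start: joints at [73.298, 40.479, -1.581, 85.061, 1.261, 54.483, -4.326], TCP at [0.142, -0.557, 0.242] pointing down, gripper open.
Joint ranges: [-155.06, 155.06], [-18.47, 123.98], [-90, 86.84], [0, 140.48], [-83.41, 263.41], [0, 116], [-161.91, 161.91]. Speed limits (degrees/s): [108.29, 108.29, 147.25, 147.25, 172.46, 172.46, 172.46].

INTERFACE

Orientations are given as [roll, pitch, yaw] about the fixed x, y, z axes, in that order (R = Rz(yaw) Ry(pitch) Rx(roll)).
In Python, from plant import read_state, cams, job gives the robot as it stands.
- The arm moves only by the tool move_arm, never from a script. Its argument "moves" is a list of rows, each a list of 4 numbers: the shift along the tool's x, y, z in mm, then the turn about the tool's z in degrees. In form: [[x, y, z, spin], ...]. A call has 1 to 20 rows; each row shifts and turns the commanded pose from where the row before left it, along the tool's axes as they then stand; what a row does not reach is not made up. A row lasts 1/10 s, in which the tool goes at most 50 mm and 8.59 degrees, less where a joint would pass 70% of its speed; a pose out of reach is approached as far as the arm can. A call with a gripper value outside its range is refused whole. "claw" is the opening, from 0 (shut) to 1 (fully open), set as the call begins (left out, the last holds). The fingers move at their own pace and stop on an object; "force" is the grip in N (left out, the last holds). Time passes only in rows, so rows that do not move let the fingers close. It gives the time, the measured TCP pose, the force, the opening and the grip force at its end, in the units of the state.
- read_state(): the state, without advancing time (a new reading comes with each control period).
- cams.grab_frame(name): name is "scene" or "top"; returns a dict with "img" (400x640x3 uint8, red, green, blue), "depth" (400x640 float32, m along the optical axis (not along the pixel's ray), 0 where there is no reading), "fov_y" (degrees; the focal length in pixels is half the picture's height over the tangent of half this angle, whatever the lens; pixels are square), "cx", "cy" (the principal point, pixels), "R" (3x3) and "t" (3): a world point X has camera coordinates R X + t. Camera axes: x right, y down, z forward; pixel columns grow to the right and rows downward; lengths in m; the calibration is good to about 2 mm. A picture is of the moment at which its call begins.
- job.job_done(): hands the job in; it is judged then, once.
The state is a dict: "time_s": time; "joint_pos": joint angles; "qd": joint speeds; "joint_torque": joint torques, N m; "tcp_pos": TCP position; "tcp_rot": TCP orientation; "force": force on the tool from outside, world axes, zero at the start; "moment": the same for the moment, N m; "grip_width": finger opening in m; "grip_force": force on a finger pad.
Only numpy, scipy, OpenCV 4.12 (cv2) and the standard library are available. Lean on these libraries where they do the work, as an engineer would, in place of code of your own. Each camera call takes 0.05 s, during which the arm holds its last target. There are 200 camera calls.

TASK

Set the strip thicknessing jig for 12 mm strips: lay the offcut that blocks its bed flat aside, then, to feel how far the jig is open as found, slide the stepped gauge into the gap, its flat face along the fence, until a step stops it. Turn the dial clockwise, one click for each step still outside, so that the whole 12 mm step goes in but the 15 mm body does not. Slide the gauge home to prove it and leave it standing there, without ramming it and without disturbing the other things on the bench.

Things in the scene. Friction and masses are not known exactly. Their poses are not given: they have to be found in the camera images.
- jig: strip thicknessing jig fixed to the bench: plywood base (x -135 to 75, y -125 to 35 mm), aluminium bed (x -130 to 70, y -46 to 20, top 13 above the bench), steel-faced fence, dark steel jaw, grey housing (x -3 to 57, y -105 to -55, 39 high) with a black dial. Origin on the bench below the mouth of the gap; x runs along the fence into the gap, y from jaw to fence, z up
- jig_mouth (a point): mouth of the gap: on the bed, in the plane of the fence's face, level with the jaw's square near end; axes as jig. Strips are pulled between fence and jaw; the gap is open at top and both ends. The jaw reaches 62 mm on in x, its top is 36 above the bench, and slides along y. The gap clicks to 4.2, 7.2, 10.2, 13.2, 16.2 or 19.2 mm; it starts in one of the first three, unknown which
- fence_end (a point): near end of the fence, bottom of its face, 65 mm ahead of the mouth, so that the gauge can lie along it before it enters. The fence runs from here 131 mm in x, is 20 thick towards +y, and its top is 35 mm above the bench, 22 above the bed; axes as jig
- gauge: loose stepped feeler gauge of plain steel, 0.25 kg, standing on its foot; 110 long (own x -55 to 55), 64 high. One side is all flat (own y 0), to go against the fence. The other (-y) steps: 3 mm thick for 15 mm from the tip, then 6, 9, 12 for 15 mm each, then the body, 15 thick. Blade 22 high. Foot x -55 to -17, y -40 to 0, 5 high. Origin on the underside, in the flat face, mid-length; x to the tip
- gauge_tip (a point): thin end of the gauge: bottom of the tip, in the flat face; 55 mm ahead of the origin. It comes 15 mm past the mouth when the 6 mm step stops at the jaw, 30 for the 9, 45 for the 12, 60 for the 15 mm body
- gauge_grip (a point): grasp point in the gauge's upright grip, which is 15 mm thick across own y, 26 long in x and stands up to 64 above the underside. 50 mm above the underside, 35 behind the origin, 7.5 in from the flat face; axes as gauge. Beside the fence, fingertips must stay more than 22 mm above the gauge's underside
- dial_grip (a point): centre of the dial's bar grip: black, 44 mm long along this point's x, 12 thick across y, from 22 below to 8 above it; under it a flange of 20 radius. On the dial's vertical axis, at x 27, y -80 of the jig, 69 above the bench. The white line on the bar points to scribed marks, one a click
- dial_mark (a point): outer end of the white line on top of the dial's bar grip, 20 mm from the dial's axis, 77.5 mm above the bench; shows whether the dial has been turned
- dial (a joint): angle of the dial, rad, growing as it turns clockwise seen from above. It rests in spring clicks 0.419 (24 degrees) apart, at 0, 0.419, 0.838 ... 2.094; about 0.25 N m to turn to the next. Clockwise opens the gap by 3 mm a click, one step of the gauge. It starts at rest in a click
- drawers_top (a point): fixed: centre of the top of the blue drawer cabinet at the right, 164 mm high; it covers 165 mm either way along world x and 95 towards the robot's left, where one drawer stands open, its lip 135 mm from this point
- drill_jig_base (a point): fixed: wooden drilling jig with a red toggle lever, at the left; covers world x from 135 mm nearer the robot to 135 farther than this point, 60 mm either way in y, 100 high at the lever
- offcut: loose dark wooden offcut, 45 x 90 x 30 mm high, long along its own y, left lying flat across the jig's bed ahead of the fence, where the gauge has to go; origin at the centre of its underside. Off the bed it may lie flat on the plywood base (10 mm above the bench) or on the bench
- tape_measure: bystander: yellow pocket tape measure standing on its edge, 33 x 81 x 66 high mm; origin at the centre of its underside; loose, to be left alone
- sanding_block: bystander: cork-topped sanding block lying flat, 65 x 112 x 36 high mm; origin at the centre of its underside; loose, to be left alone
- glue_bottle: bystander: white glue bottle with an orange nozzle, standing, 65 x 72 x 199 high mm; origin at the centre of its underside; loose, to be left alone
- pencil_tin: bystander: white tin of pencils, standing, 68 across and 182 high mm; origin at the centre of its underside; loose, to be left alone
- block_plane: bystander: small metal block plane, 52 x 164 x 51 high, long along its own y axis mm; origin at the centre of its underside; loose, to be left alone

How it is judged:
By the outcome, as a careful person would: the job done as asked, in the order asked, and still so for the second after the job is handed in, with the robot touching nothing.
It also fails if it takes over 69 s, if anything falls off the work surface, if the arm or the gripper's body presses on something with over 40 N, if the wrist force passes 120 N, or if a joint passes its speed limit or range.

## Working session

There is one attempt and no reset: what is moved stays moved. The work goes in short steps, Python scripts to look and compute and a tool call to move; the robot and the scene stay as the last step left them, time stands still between calls to the robot, and variables do not carry over. Pictures are saved under pics/ and viewed, at most 14 in all, crops included, and the job is handed in when it is done.

Besides the shell and the picture viewer there is one more tool, called after ">>>" as a command line: name --pt "numbers of a row" for each row, then --argument value for the rest. move_arm: Moves the arm, as the interface text tells. Its arguments: {"type":"object","properties":{"moves":{"type":"array"},"claw":{"type":"number"},"force":{"type":"number"}},"required":["moves"]}

```bash
mkdir -p pics
cat > h.py <<'E'
import numpy as np,cv2
from plant import read_state,cams,job
def grab(n):
    f=cams.grab_frame(n); f['f']=200/np.tan(np.radians(f['fov_y']/2)); return f
def save(f,p,c=None,s=1):
    im=f['img'][:,:,::-1]
    if c: im=im[c[1]:c[3],c[0]:c[2]]
    cv2.imwrite(p,cv2.resize(im,None,fx=s,fy=s,interpolation=cv2.INTER_CUBIC))
def pix(f,u,v,z=None):
    "world point at pixel: by depth, or on plane z"
    r=np.array([(u-f['cx'])/f['f'],(v-f['cy'])/f['f'],1]); R=np.array(f['R']);t=np.array(f['t'])
    if z is None: return R.T@(r*f['depth'][int(round(v)),int(round(u))]-t)
    c=-R.T@t; d=R.T@r; return c+d*(z-c[2])/d[2]
def proj(f,X):
    c=np.array(f['R'])@np.array(X)+f['t']; return c[:2]/c[2]*f['f']+[f['cx'],f['cy']]
E
python3 - <<'E'
from h import *
import pickle
for n in('scene','top'):
    f=grab(n); save(f,f'pics/{n}0.png'); pickle.dump(f,open(n+'0.pkl','wb')); print(n,f['f'],f['cx'],f['cy'],f['R'],f['t'])
print(read_state())
E
```

```text
scene 497.60504787620926 318.340041661633 191.1861819665668 [[-0.67281744 -0.73963962 -0.0158089 ]
 [-0.53152125  0.49814417 -0.68508215]
 [ 0.51458901 -0.45253245 -0.72829426]] [0.28190589 0.41500298 1.24111363]
top 489.0588386749714 321.23382265525805 198.11844857117117 [[ 0.06120748 -0.99807289 -0.01020513]
 [-0.90146297 -0.05088762 -0.42985459]
 [ 0.4285069   0.03550986 -0.90284045]] [-0.13273179  0.51467944  1.58678799]
{'time_s': 0.1, 'joint_pos': array([73.29602747, 40.50916206, -1.58228978, 85.08077735,  1.26360626,
       54.4822301 , -4.32662208]), 'qd': array([-0.04515377, -0.1263145 , -0.08618211, -0.10915288, -0.03930919,
        0.04472896,  0.05550856]), 'joint_torque': array([ 3.48345042e-03, -8.84287691e+01,  1.23764992e+00, -2.36454964e+01,
        1.71690801e-02,  5.04999363e-03, -9.32371313e-05]), 'tcp_pos': array([ 0.14210195, -0.55693984,  0.24189011]), 'tcp_rot': array([-1.79945374e+02,  4.16436197e-03,  1.43156605e+01]), 'force': array([ 0.17470384,  0.47363577, -0.53422353]), 'moment': array([-0.01709002, -0.04082421, -0.01829091]), 'grip_force': 0.0, 'grip_width': 0.08512165426547597}
```

View pics/scene0.png

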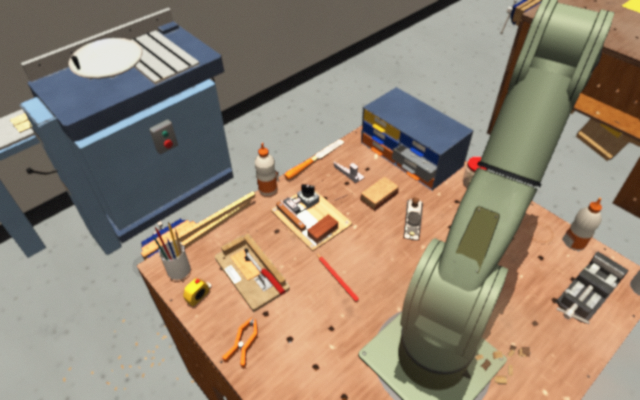

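View pics/top0.png

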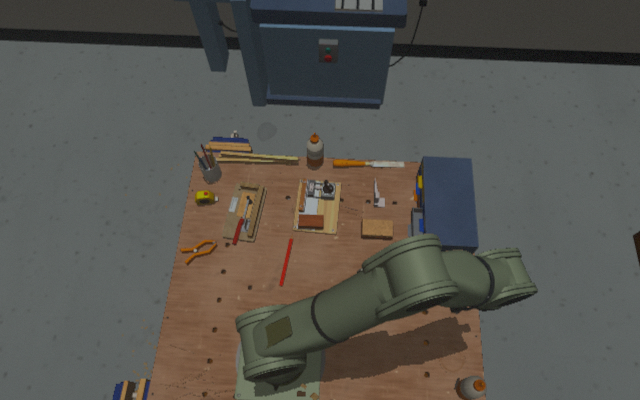

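The top view shows the jig at about (317,206) with the offcut at (311,222). The gauge is at (378,195), the sanding block at (377,229) and the drawers at (447,200). I'll enlarge the work area.

Run:
```python
import pickle
from h import *
a=pickle.load(open('top0.pkl','rb'));save(a,'pics/t1.png',(284,165,404,245),6.6)
b=pickle.load(open('scene0.pkl','rb'));save(b,'pics/s1.png',(265,150,375,250),6)
print(pix(a,317,206),pix(a,311,222),pix(a,378,204),pix(a,300,290,0))
```

```text
[ 0.53612438 -0.08466092  0.01556739] [ 0.45937131 -0.06876434  0.04431174] [ 0.55311719 -0.30765551  0.02367198] [ 0.22324642 -0.04617945  0.        ]
```

View pics/t1.png

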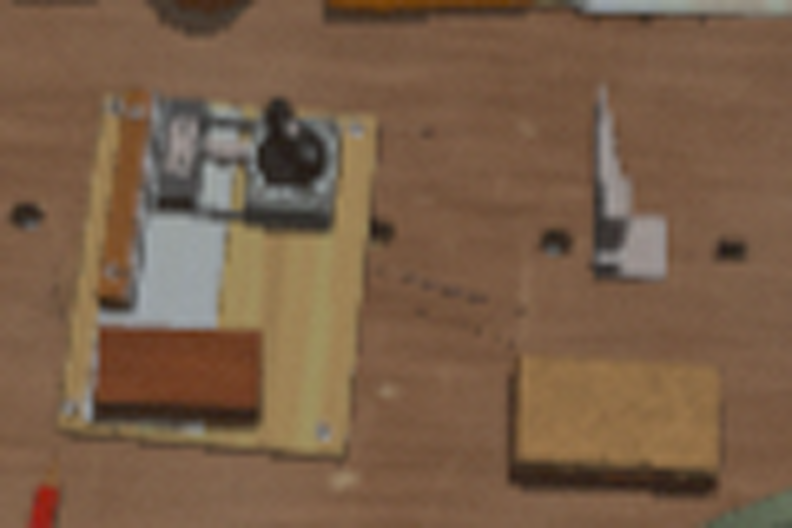

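View pics/s1.png

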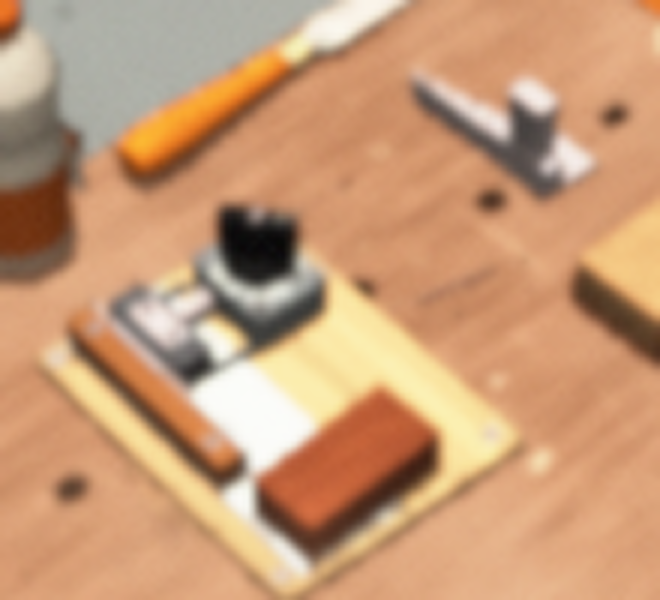

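The crops give usable corners. In the top crop the base corners are (108,95), (375,115), (345,457) and (62,430), and the offcut top is about (100,330) to (262,410). The gauge tip is (601,85), with foot corners (667,275) and (667,215). The scene crop shows the dial bar at (220-297, 210-250). Next I'll fit the poses using both cameras.

```bash
cat > fit.py <<'E'
from h import *
from scipy.optimize import least_squares
def w(p,q):  # pose x,y,yaw(deg), local mm -> world
    c,s=np.cos(np.radians(p[2])),np.sin(np.radians(p[2])); q=np.array(q)/1000
    return np.array([p[0]+c*q[0]-s*q[1],p[1]+s*q[0]+c*q[1],q[2]])
def fit(p0,obs): # obs: (frame,u,v,local mm)
    r=lambda p:np.concatenate([proj(f,w(p,q))-[u,v] for f,u,v,q in obs])
    s=least_squares(r,p0,loss='soft_l1',x_scale=[.01,.01,1]); return s.x,r(s.x).reshape(-1,2)
E
python3 - <<'E'
import pickle
from fit import *
np.set_printoptions(precision=4,suppress=True)
a=pickle.load(open('top0.pkl','rb'));b=pickle.load(open('scene0.pkl','rb'))
T=lambda x,y,q:(a,284+(x+.5)/6.6-.5,165+(y+.5)/6.6-.5,q)
S=lambda x,y,q:(b,265+(x+.5)/6-.5,150+(y+.5)/6-.5,q)
J=[T(108,95,(75,35,10)),T(375,115,(75,-125,10)),T(345,457,(-135,-125,10)),T(62,430,(-135,35,10)),
S(42,355,(75,35,10)),S(285,598,(-135,35,10)),S(520,440,(-135,-125,10)),T(100,298,(-65,20,35)),T(128,303,(-65,0,35)),S(243,462,(-65,0,35))]
G=[T(601,85,(55,0,22)),T(667,275,(-55,-40,5)),T(667,215,(-17,-40,5)),T(593,277,(-55,0,3)),S(415,72,(55,0,22)),S(595,163,(-55,-40,5)),S(545,195,(-55,0,0))]
O=[T(100,330,(22,45,43)),T(262,332,(22,-45,43)),T(258,410,(-22,-45,43)),T(95,408,(-22,45,43)),S(258,490,(22,45,43)),S(383,388,(22,-45,43)),S(438,440,(-22,-45,43)),S(312,530,(-22,45,43))]
P={}
for n,o,p0 in(('jig',J,(.55,-.08,0)),('gauge',G,(.55,-.3,0)),('offcut',O,(.46,-.07,0))):
    x,r=fit(np.array(p0),o); P[n]=x; print(n,x); print(r.round(1).tolist())
pickle.dump(P,open('P.pkl','wb'))
from plant import read_state
d=w(P['jig'],(27,-80,69)); print('dial',d)
for n,f in(('top',a),('scene',b)):
    u0,v0=proj(f,d).astype(int); pts=[]
    for v in range(v0-20,v0+20):
        for u in range(u0-20,u0+20):
            if f['depth'][v,u]>0:
                X=pix(f,u,v)
                if X[2]>.066 and np.hypot(*(X-d)[:2])<.035: pts.append(X)
    pts=np.array(pts); m=pts[:,:2].mean(0); e,V=np.linalg.eigh(np.cov((pts[:,:2]-m).T)); print(n,len(pts),m,pts[:,2].max(),np.sqrt(e)*1e3,np.degrees(np.arctan2(V[1,1],V[0,1])))
    save(f,f'pics/d_{n}.png',(u0-20,v0-20,u0+20,v0+20),10)
i=np.hstack([cv2.imread('pics/d_top.png'),cv2.imread('pics/d_scene.png')]);cv2.imwrite('pics/d.png',i)
E
```

```text
jig [ 0.5747 -0.0406 -2.8433]
[[-0.7, -0.9], [0.8, -0.0], [-0.1, -0.2], [-1.3, -0.5], [-0.5, 0.6], [0.8, 1.2], [2.0, 0.4], [-0.8, -0.6], [0.4, -0.8], [1.9, -1.6]]
gauge [ 0.61   -0.2938 -1.0222]
[[0.2, -0.4], [-0.3, -0.1], [-0.0, -0.2], [0.0, -0.9], [-0.2, 0.2], [0.7, -0.1], [0.4, 1.3]]
offcut [ 0.467  -0.0652  1.794 ]
[[-0.8, -0.4], [-0.3, -0.1], [-0.1, -0.6], [-0.7, -0.9], [-0.2, -0.6], [0.5, 0.1], [1.7, -0.7], [1.1, 1.2]]
dial [ 0.5977 -0.1218  0.069 ]
top 41 [ 0.5951 -0.1222] 0.08355145690130926 [ 3.8964 13.8028] -148.57175385092617
scene 66 [ 0.5984 -0.1199] 0.07981605188599597 [ 4.2139 12.7968] -148.09180097585278
```

View pics/d.png

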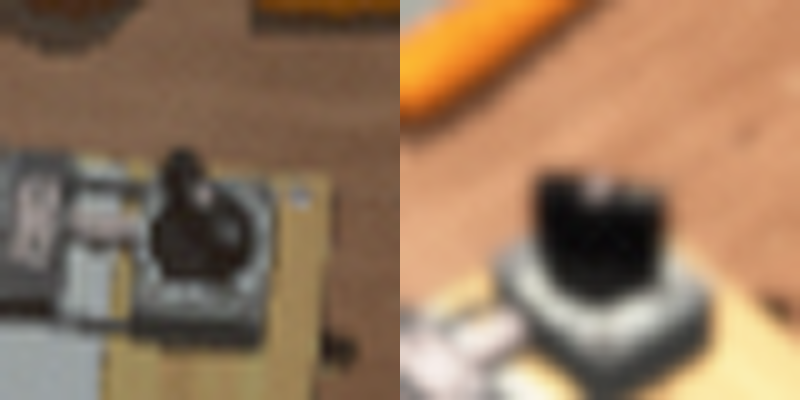

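Both cameras put the dial bar at a world yaw of about 31.5°, with its white line visible near the top end. The poses are consistent with each other, so I'll start on the offcut: spin while lifting, then translate.

>>> move_arm --pt "0 0 -4 -7.75" --pt "0 0 -4 -7.75" --pt "0 0 -4 -7.75" --pt "0 0 -4 -7.75" --pt "0 0 -4 -7.75" --pt "0 0 0 -7.75" --pt "0 0 0 -7.75" --pt "0 0 0 -7.75" --pt "0 0 0 -7.75" --pt "0 0 0 -7.75" --pt "17 12 0 0" --pt "34 24 0 0" --pt "34 24 0 0" --pt "34 24 0 0" --pt "34 24 0 0" --pt "34 24 0 0" --pt "34 24 0 0" --pt "34 24 0 0" --pt "34 24 0 0" --pt "34 24 0 0" --claw 0.75 --force 40

```text
time_s: 2.1
tcp_pos: [0.3604, -0.2256, 0.2623]
tcp_rot: [-180.0, -0.0, 91.8]
force: [0.4, -0.6, 0.2]
grip_width: 0.0642
grip_force: 0.0
```

>>> move_arm --pt "30 22.3 0 0" --pt "30 22.3 10 0" --pt "30 22.3 25 0" --pt "30 22.3 35 0" --pt "30 22 40 0" --pt "0 0 40 0" --pt "0 0 35 0" --pt "0 0 25 0" --pt "0 0 14 0" --pt "0 0 7 0"

```text
time_s: 3.1
tcp_pos: [0.4642, -0.0768, 0.0346]
tcp_rot: [180.0, -0.0, 91.8]
force: [-0.6, 0.8, 0.7]
grip_width: 0.0643
grip_force: 0.0
```

Run:
```python
from h import *
f=grab('scene');save(f,'pics/s2.png',(240,120,400,240),5)
s=read_state();print(s['tcp_pos'],s['force'])
```

```text
[ 0.463571   -0.07677171  0.03401004] [-0.89932654  0.58501847 -1.2294048 ]
```

View pics/s2.png

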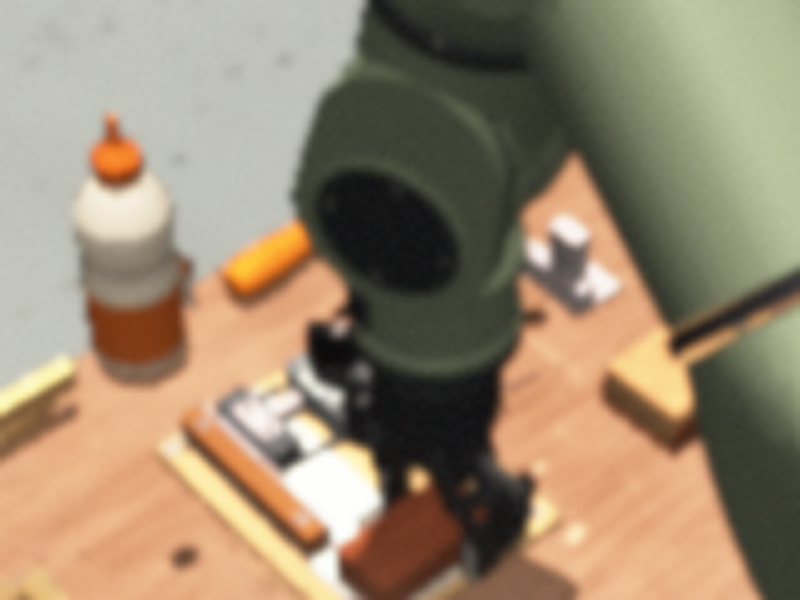

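The picture shows the fingers straddling the offcut at about (440,540). Closing and lifting now.

>>> move_arm --pt "0 0 0 0" --pt "0 0 0 0" --pt "0 0 0 0" --pt "0 0 0 0" --pt "0 0 0 0" --pt "0 0 -5 0" --pt "0 0 -15 0" --pt "0 0 -25 0" --pt "0 0 -25 0" --claw 0.3 --force 40

```text
time_s: 4.05
tcp_pos: [0.4637, -0.0769, 0.1066]
tcp_rot: [-180.0, -0.0, 91.8]
force: [-0.2, -0.5, -1.0]
grip_width: 0.0449
grip_force: 39.8
```

>>> move_arm --pt "-12 -12 0 0" --pt "-25 -24 0 0" --pt "-25 -24 8 0" --pt "-15 -14 22 0" --pt "-8 -7 22 0" --pt "0 0 15 0" --pt "0 0 8 0" --pt "0 0 4 0" --pt "0 0 2 0" --pt "0 0 1 0" --pt "0 0 0 0"

```text
time_s: 5.15
tcp_pos: [0.3893, -0.166, 0.0266]
tcp_rot: [-179.7, -0.1, 91.8]
force: [-0.7, 0.1, -1.0]
grip_width: 0.045
grip_force: 39.9
```

>>> move_arm --pt "-15 2 0 0" --pt "-15 2 0 0" --pt "0 0 2 0" --pt "0 0 2 0" --pt "0 0 1 0" --pt "0 0 0 0"

```text
time_s: 5.75
tcp_pos: [0.3943, -0.1955, 0.0216]
tcp_rot: [-179.7, -0.1, 91.8]
force: [0.6, -4.7, 11.7]
grip_width: 0.0445
grip_force: 38.9
```

>>> move_arm --pt "0 0 0 0" --pt "0 0 0 0" --pt "0 0 0 0" --pt "0 0 -10 0" --pt "0 0 -30 0" --pt "0 0 -40 0" --pt "0 0 -40 0" --pt "0 0 -40 0" --pt "0 0 -30 8.4" --pt "0 0 0 8.4" --pt "0 0 0 8.4" --pt "0 0 0 8.4" --pt "0 0 0 8.4" --pt "0 0 0 8.4" --pt "0 0 0 8.4" --pt "0 0 0 8.4" --pt "0 0 0 8.4" --pt "0 0 0 8.4" --pt "0 0 0 8.4" --claw 0.75

```text
time_s: 7.65
tcp_pos: [0.3949, -0.196, 0.211]
tcp_rot: [-179.9, 0.3, -0.9]
force: [-0.4, 0.0, -0.7]
grip_width: 0.0639
grip_force: 0.0
```

Run:
```python
from h import *
import pickle
a=pickle.load(open('top0.pkl','rb'))
for u,v in((412,225),(420,240),(424,170),(424,200),(414,215)):print(u,v,pix(a,u,v))
f=grab('top');save(f,'pics/t2.png',(270,150,430,270),5)
g=grab('scene');pickle.dump((f,g),open('n.pkl','wb'))
s=read_state();print(s['tcp_pos'],s['tcp_rot'],s['joint_pos'],s['force'])
```

```text
412 225 [ 0.44940726 -0.41947083  0.08919842]
420 240 [ 0.13281071 -0.32226583  0.7703379 ]
424 170 [ 0.62963476 -0.45349784  0.15771911]
424 200 [ 0.52593966 -0.45489756  0.13322171]
414 215 [ 0.5021429  -0.43268377  0.05609363]
[ 0.39502878 -0.19585646  0.21103247] [-179.8692583     0.34389779   -0.71452873] [ 20.55561079  32.83386599   2.76506071 113.84900709  -2.6832189
  33.74448747 -65.59419053] [-0.12396357  0.45440784  0.03748426]
```

View pics/t2.png

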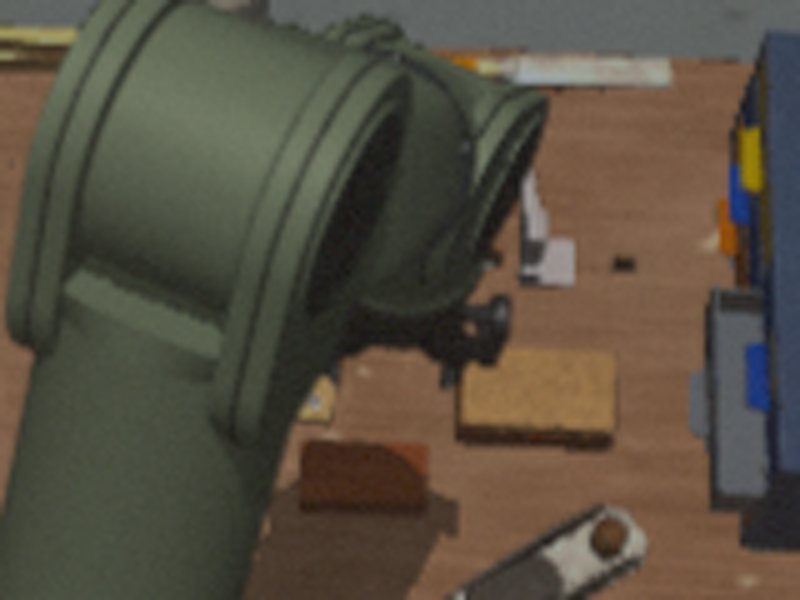

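The top view shows the offcut lying flat on the bench, off the base, at (365,475). The gauge is clear at (545,250), with the drawers well to its right. Going to the gauge grip next.

>>> move_arm --pt "20 11 0 0" --pt "36 20 0 0" --pt "36 20 0 0" --pt "36 20 0 0" --pt "36 20 0 0" --pt "17.6 11 20 0" --pt "0 0 40 0" --pt "0 0 40 0" --pt "0 0 35 0" --pt "0 0 20 0" --pt "0 0 10 0" --pt "0 0 4 0" --pt "0 0 0 0" --claw 0.5

```text
time_s: 9.05
tcp_pos: [0.5748, -0.2998, 0.0413]
tcp_rot: [-179.9, 0.3, -0.5]
force: [0.3, -0.3, 0.6]
grip_width: 0.0426
grip_force: 0.0
```

>>> move_arm --pt "0 0 0 0" --pt "0 0 0 0" --pt "0 0 0 0" --pt "0 0 0 0" --pt "0 0 0 0" --claw 0.05 --force 60

```text
time_s: 9.55
tcp_pos: [0.5751, -0.2998, 0.0419]
tcp_rot: [-179.9, 0.3, -0.6]
force: [-0.9, 0.4, 6.0]
grip_width: 0.0139
grip_force: 58.7
```

Run:
```python
from h import *
import pickle
g=grab('scene');save(g,'pics/s3.png',(290,130,380,200),8)
s=read_state();print(s['tcp_pos'],s['tcp_rot'],s['force'],s['grip_width'],s['grip_force'])
```

```text
[ 0.57508086 -0.29985247  0.04194101] [-179.89364251    0.24843927   -0.57081748] [-1.68807207  0.11957864  6.18897075] 0.01431684512775881 58.723790645599365
```

View pics/s3.png

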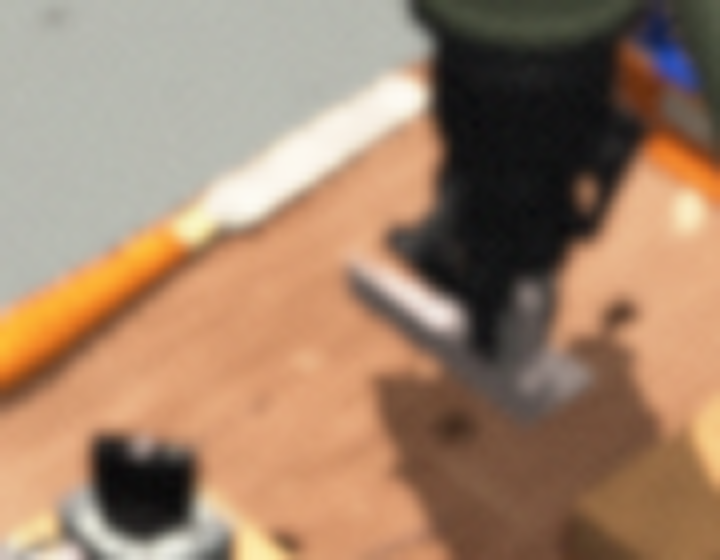

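The gauge is gripped (width 14.3 mm, foot on the bench at (540,400)). I'll refine the jig pose by edge alignment before approaching it.

Run:
```python
import pickle
from fit import *
from scipy.optimize import minimize
from scipy.ndimage import map_coordinates
np.set_printoptions(precision=4,suppress=True)
F=[pickle.load(open(n+'0.pkl','rb')) for n in('top','scene')]
p0=pickle.load(open('P.pkl','rb'))['jig']
E=[((-135,35,10),(75,35,10)),((-135,-125,10),(75,-125,10)),((-135,35,10),(-135,-125,10)),((-65,20,35),(66,20,35)),((-65,0,35),(-5,0,35)),((-100,-46,13),(-10,-46,13))]
def cost(p,fs):
    t=0
    for f,g in fs:
        for A,B in E:
            q=np.array([proj(f,w(p,np.array(A)+(np.array(B)-A)*k)) for k in np.linspace(.05,.95,60)])
            d=q[-1]-q[0]; d/=np.hypot(*d); n=np.array([-d[1],d[0]])
            s=lambda o:map_coordinates(g,[(q+o*n)[:,1],(q+o*n)[:,0]],order=3)
            t-=abs(np.mean(s(.7)-s(-.7)))*np.hypot(*(q[-1]-q[0]))
    return t
G=[(f,cv2.GaussianBlur(f['img'].astype(np.float32).mean(2),(0,0),.7)) for f in F]
for fs in(G[:1],G[1:],G):
    b=min((minimize(lambda z:cost(p0+z*np.array([.002,.002,.5]),fs),z0,method='Nelder-Mead',options=dict(initial_simplex=np.array(z0)+np.vstack([np.zeros(3),np.eye(3)]))) for z0 in([0,0,0],[1,1,0],[-1,-1,0],[-1,1,1])),key=lambda r:r.fun)
    print(p0+b.x*np.array([.002,.002,.5]),b.fun)
```

```text
[ 0.574  -0.0402 -2.1471] -3547.667556171889
[ 0.5781 -0.0407 -2.6508] -5230.700063225455
[ 0.5764 -0.0405 -2.4837] -8340.799100894634
```

>>> move_arm --pt "0 0 -5 1.9" --pt "0 0 -20 0" --pt "0 0 -35 0" --pt "-7 -15 -25 0" --pt "-13.8 -31 -5 0" --pt "-13.8 -31 0 0" --pt "-13.8 -31 0 0" --pt "-13.8 -31 0 0" --pt "-13.8 -31 0 0" --pt "-13.8 -31 0 0" --pt "-13.8 -31 0 0" --pt "-7 -14.6 10 0" --pt "0 0 25 0" --pt "0 0 20 0" --pt "0 0 12 0" --pt "0 0 6 0" --pt "0 0 2 0" --pt "0 0 0 0"

```text
time_s: 11.4
tcp_pos: [0.4751, -0.0486, 0.0574]
tcp_rot: [-179.9, 0.3, -2.5]
force: [-1.1, 0.7, -3.0]
grip_width: 0.0139
grip_force: 58.7
```

Run:
```python
from h import *
g=grab('scene');save(g,'pics/s4.png',(255,150,365,250),6)
s=read_state();print(s['tcp_pos'],s['tcp_rot'],s['force'],s['moment'],s['grip_width'])
```

```text
[ 0.47519896 -0.04863941  0.05759623] [-179.87390289    0.28498133   -2.50664929] [ 0.69311631  0.41889738 -3.73576482] [ 0.02129523 -0.0123838   0.01359381] 0.014342757873235119
```

View pics/s4.png

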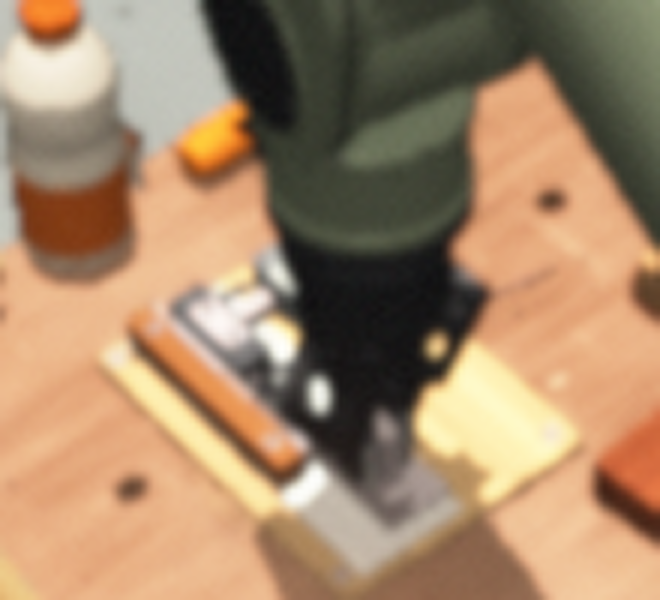

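The gauge is over the bed beside the fence at (390,480). Now I'll feel for the bed.

>>> move_arm --pt "0 0 1 0" --pt "0 0 1 0" --pt "0 0 0 0"

```text
time_s: 11.75
tcp_pos: [0.475, -0.0485, 0.0551]
tcp_rot: [-179.9, 0.3, -2.5]
force: [0.4, 0.5, -2.7]
grip_width: 0.0139
grip_force: 58.7
```

>>> move_arm --pt "0 0 0.5 0" --pt "0 0 0 0"

```text
time_s: 11.95
tcp_pos: [0.475, -0.0486, 0.0549]
tcp_rot: [-179.9, 0.3, -2.5]
force: [-2.0, 0.5, 7.1]
grip_width: 0.0143
grip_force: 60.2
```

>>> move_arm --pt "0 -1 0 0" --pt "0 -1 0 0" --pt "0 -1 0 0" --pt "0 0 0 0"

```text
time_s: 12.35
tcp_pos: [0.4753, -0.0459, 0.0549]
tcp_rot: [-179.9, 0.3, -2.5]
force: [-0.1, -3.0, 5.8]
grip_width: 0.0144
grip_force: 60.1
```

```bash
cat > st.py <<'E'
from h import *
np.set_printoptions(precision=4,suppress=True)
s=read_state();p=s['tcp_pos']
c,n=np.cos(np.radians(-2.5)),np.sin(np.radians(-2.5)); d=p[:2]-[.576,-.0405]
print(s['time_s'],p,s['tcp_rot'],'F',s['force'],'M',s['moment'],'jig tip x %.1f face y %.1f'%((c*d[0]+n*d[1])*1e3+90,(-n*d[0]+c*d[1])*1e3+7.5))
E
python3 st.py
```

```text
12.35 [ 0.4753 -0.0459  0.0549] [-179.9057    0.2705   -2.5153] F [-0.0547 -2.9745  5.8211] M [-0.5599  0.0819 -0.0636] jig tip x -10.3 face y -2.3
```

>>> move_arm --pt "0 -0.5 -0.2 0" --pt "0 -0.5 0 0" --pt "0 -0.5 0 0" --pt "0 0 0 0"

```text
time_s: 12.75
tcp_pos: [0.4753, -0.0442, 0.0549]
tcp_rot: [-179.9, 0.3, -2.5]
force: [0.2, -3.0, 4.8]
grip_width: 0.0146
grip_force: 60.0
```

```bash
python3 st.py
```

```text
12.75 [ 0.4753 -0.0442  0.0549] [-179.8909    0.296    -2.5059] F [ 0.168  -2.9783  4.7672] M [-0.7871 -0.0048 -0.041 ] jig tip x -10.4 face y -0.6
```

>>> move_arm --pt "0 -0.5 0 0" --pt "0 -0.5 0 0" --pt "0 0 0 0"

```text
time_s: 13.05
tcp_pos: [0.4753, -0.0433, 0.0549]
tcp_rot: [-179.9, 0.3, -2.5]
force: [-0.5, -3.7, 5.7]
grip_width: 0.0139
grip_force: 60.1
```

```bash
python3 st.py
```

```text
13.05 [ 0.4753 -0.0433  0.0549] [-179.8942    0.2988   -2.5088] F [-0.5075 -3.7229  5.7462] M [-0.8605 -0.0461 -0.0465] jig tip x -10.5 face y 0.3
```

>>> move_arm --pt "0 -0.5 -0.2 0" --pt "0 -0.5 0 0" --pt "0 0 0 0"

```text
time_s: 13.35
tcp_pos: [0.4753, -0.0429, 0.055]
tcp_rot: [-179.9, 0.3, -2.6]
force: [0.4, -8.7, 0.9]
grip_width: 0.0143
grip_force: 59.7
```

```bash
python3 st.py
```

```text
13.35 [ 0.4753 -0.0429  0.055 ] [-179.9362    0.307    -2.5683] F [ 0.3577 -8.6682  0.9029] M [-2.0197 -0.0327 -0.3343] jig tip x -10.5 face y 0.7
```

>>> move_arm --pt "0 -0.5 0 0" --pt "0 0 0 0"

```text
time_s: 13.55
tcp_pos: [0.4753, -0.0428, 0.055]
tcp_rot: [-180.0, 0.3, -2.6]
force: [-0.0, -11.6, 1.4]
grip_width: 0.0137
grip_force: 59.9
```

```bash
python3 st.py
```

```text
13.55 [ 0.4753 -0.0428  0.055 ] [-179.9635    0.3062   -2.5975] F [ -0.0002 -11.6449   1.3932] M [-2.5253 -0.029  -0.4171] jig tip x -10.5 face y 0.8
```

>>> move_arm --pt "0 0.3 0 -0.4" --pt "0 0 0 0"

```text
time_s: 13.75
tcp_pos: [0.4753, -0.043, 0.055]
tcp_rot: [-180.0, 0.3, -2.2]
force: [0.9, -10.4, 0.3]
grip_width: 0.0141
grip_force: 59.8
```

```bash
python3 st.py
```

```text
13.75 [ 0.4753 -0.043   0.055 ] [-179.9524    0.3005   -2.1893] F [  0.8846 -10.4473   0.2817] M [-2.4101 -0.0483 -0.5118] jig tip x -10.5 face y 0.6
```

>>> move_arm --pt "0 0 0 -0.4" --pt "0 0 0 0"

```text
time_s: 13.95
tcp_pos: [0.4753, -0.0432, 0.055]
tcp_rot: [-180.0, 0.3, -1.8]
force: [1.0, -10.3, -0.1]
grip_width: 0.0143
grip_force: 60.6
```

```bash
python3 st.py
```

```text
13.95 [ 0.4753 -0.0432  0.055 ] [-179.9595    0.3011   -1.817 ] F [  0.9958 -10.2877  -0.0546] M [-2.5593 -0.0487 -0.7768] jig tip x -10.5 face y 0.4
```

>>> move_arm --pt "0 0.4 0 0.25" --pt "1 0 0 0" --pt "3 0 0 0" --pt "3 0 0 0" --pt "3 0 0 0" --pt "3 0 0 0" --pt "3 0 0 0" --pt "2 0 0 0" --pt "1 0 0 0" --pt "0 0 0 0"

```text
time_s: 14.95
tcp_pos: [0.4924, -0.044, 0.0549]
tcp_rot: [-179.9, 0.5, -2.1]
force: [-12.0, -9.4, 13.8]
grip_width: 0.0143
grip_force: 61.9
```

```bash
sed -i 's/-2.5/-2.05/g; s/-.0405/-.0400/' st.py; python3 st.py
```

```text
14.95 [ 0.4924 -0.044   0.0549] [-179.9419    0.5422   -2.054 ] F [-12.      -9.4228  13.754 ] M [-2.1372  2.192  -0.5225] jig tip x 6.6 face y 0.5
```

>>> move_arm --pt "0 0.4 -0.4 0" --pt "0 0.4 -0.4 0" --pt "0 0 0 0"

```text
time_s: 15.25
tcp_pos: [0.4933, -0.0443, 0.0554]
tcp_rot: [-179.9, 0.4, -2.0]
force: [-3.1, -6.4, -2.9]
grip_width: 0.0142
grip_force: 59.3
```

```bash
python3 st.py
```

```text
15.25 [ 0.4933 -0.0443  0.0554] [-179.9047    0.434    -2.0103] F [-3.0893 -6.398  -2.9249] M [-1.4311  0.6988 -0.4962] jig tip x 7.5 face y 0.3
```

>>> move_arm --pt "0 0.3 0 0.2" --pt "1.5 0 0 0" --pt "2 0 0 0" --pt "1 0 0 0" --pt "0 0 0 0"

```text
time_s: 15.75
tcp_pos: [0.4985, -0.0444, 0.0554]
tcp_rot: [-179.9, 0.4, -2.2]
force: [-1.4, -4.8, -3.5]
grip_width: 0.0141
grip_force: 59.0
```

```bash
python3 st.py
```

```text
15.75 [ 0.4985 -0.0444  0.0554] [-179.8893    0.367    -2.1662] F [-1.3685 -4.8135 -3.5442] M [-1.209   0.3861 -0.3296] jig tip x 12.7 face y 0.3
```

>>> move_arm --pt "1 0 0 0" --pt "1 0 0 0" --pt "1 0 0 0" --pt "0 0 0 0"

```text
time_s: 16.15
tcp_pos: [0.5014, -0.0446, 0.0554]
tcp_rot: [-179.9, 0.4, -2.2]
force: [-1.3, -5.7, -3.3]
grip_width: 0.0141
grip_force: 59.1
```

```bash
python3 st.py
```

```text
16.15 [ 0.5014 -0.0446  0.0554] [-179.8921    0.3758   -2.1667] F [-1.2863 -5.7342 -3.3157] M [-1.1221  0.419  -0.3272] jig tip x 15.6 face y 0.3
```

>>> move_arm --pt "1 0.1 0 0" --pt "1 0 0 0" --pt "1 0 0 0" --pt "0 0 0 0"

```text
time_s: 16.55
tcp_pos: [0.502, -0.0446, 0.0553]
tcp_rot: [-179.9, 0.7, -2.2]
force: [-17.1, -4.6, 9.0]
grip_width: 0.0142
grip_force: 60.9
```

>>> move_arm --pt "1 0 0 0" --pt "1 0 0 0" --pt "0 0 0 0"

```text
time_s: 16.85
tcp_pos: [0.5022, -0.0447, 0.0553]
tcp_rot: [-179.9, 0.9, -2.2]
force: [-28.8, -3.3, 18.3]
grip_width: 0.0143
grip_force: 62.4
```

```bash
python3 st.py
```

```text
16.85 [ 0.5022 -0.0447  0.0553] [-179.8664    0.905    -2.1759] F [-28.7547  -3.3405  18.2941] M [-0.9098  5.553  -0.3072] jig tip x 16.4 face y 0.2
```

The gauge stopped at about 16 mm past the mouth, so the 6 mm step is at the jaw. The gap is 4.2 mm and needs three clicks. I'll back off a little, set it down and release.

>>> move_arm --pt "-2 0 -0.2 0" --pt "-2 0.2 0 0" --pt "-3 0.2 0 0" --pt "-2 0 0 0" --pt "0 0 0.3 0" --pt "0 0 0 0"

```text
time_s: 17.45
tcp_pos: [0.4976, -0.0446, 0.0555]
tcp_rot: [-179.9, 0.3, -2.1]
force: [-0.5, -3.2, -1.7]
grip_width: 0.0144
grip_force: 59.2
```

```bash
python3 st.py
```

```text
17.45 [ 0.4976 -0.0446  0.0555] [-179.8685    0.3326   -2.1379] F [-0.5361 -3.2107 -1.6513] M [-0.7973  0.0828 -0.2297] jig tip x 11.9 face y 0.1
```

>>> move_arm --pt "0 0 0.3 0" --pt "0 0 0 0" --pt "0 0 0 0" --pt "0 0 0 0" --pt "0 0 -2 0" --pt "0 0 -8 0" --pt "0 0 -25 0" --pt "0 0 -30 -8.4" --pt "0 0 -30 -8.4" --pt "0 0 0 -8.4" --pt "0 0 0 -8.4" --pt "6 15 0 0" --pt "12 30 0 0" --pt "12 30 0 0" --pt "12 30 0 0" --pt "6.2 14.2 0 0" --pt "0 0 0 0" --claw 0.4

```text
time_s: 19.15
tcp_pos: [0.6022, -0.1229, 0.1496]
tcp_rot: [-179.8, 0.2, 31.4]
force: [-0.4, -0.2, -0.9]
grip_width: 0.0343
grip_force: 0.0
```

```bash
cat > dial.py <<'E'
from h import *
np.set_printoptions(precision=4,suppress=True)
for n in('top','scene'):
    f=grab(n); d=np.array([.601,-.121,.069]); u0,v0=proj(f,d).astype(int)
    X=np.array([pix(f,u,v) for v in range(v0-20,v0+20) for u in range(u0-20,u0+20) if f['depth'][v,u]>0])
    X=X[(X[:,2]>.066)&(X[:,2]<.084)&(np.hypot(*(X-d)[:,:2].T)<.035)]
    if len(X)<10: print(n,'none'); continue
    e,V=np.linalg.eigh(np.cov(X[:,:2].T)); print(n,len(X),X.mean(0),np.sqrt(e)*1e3,np.degrees(np.arctan(V[1,1]/V[0,1])))
E
python3 st.py; python3 dial.py
python3 - <<'E'
from h import *
f=grab('scene');save(f,'pics/s5.png',(250,130,370,240),5.4)
E
```

```text
19.15 [ 0.6022 -0.1229  0.1496] [-179.7698    0.2004   31.3699] F [-0.4376 -0.1635 -0.9137] M [ 0.0109  0.0068 -0.024 ] jig tip x 119.2 face y -74.4
top 17 [ 0.5854 -0.1293  0.0744] [3.964  7.3682] 14.1003976189471
scene 64 [ 0.5991 -0.1192  0.0743] [ 4.2145 12.3294] 33.02193315345299
```

View pics/s5.png

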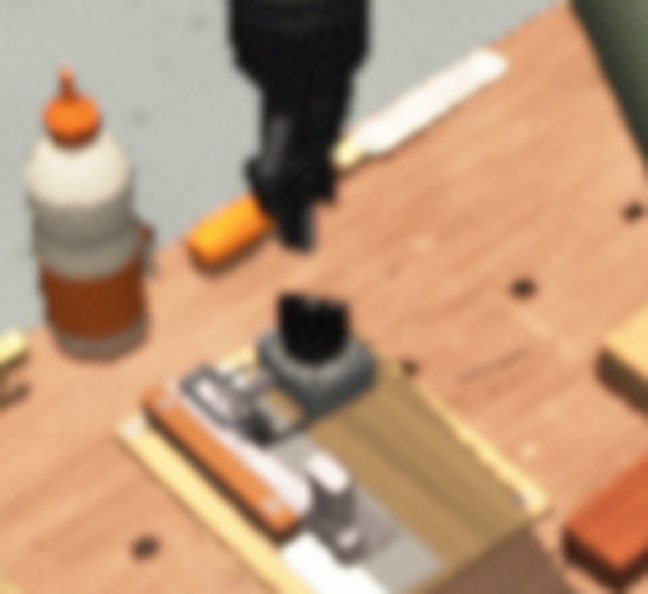

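The picture shows the gauge standing with its tip in the mouth (330,510) and the gripper above the dial. Descending on the bar now, with a small correction.

>>> move_arm --pt "0 -2.2 15 0" --pt "0 0 25 0" --pt "0 0 25 0" --pt "0 0 13 0" --pt "0 0 7 0" --pt "0 0 3 0" --pt "0 0 0 0"

```text
time_s: 20.0
tcp_pos: [0.6, -0.1192, 0.062]
tcp_rot: [-179.7, 0.2, 31.5]
force: [0.2, 0.4, 0.2]
grip_width: 0.0343
grip_force: 0.0
```

>>> move_arm --pt "0 0 0 0" --pt "0 0 0 0" --pt "0 0 0 0" --pt "0 0 0 0" --claw 0 --force 60

```text
time_s: 20.4
tcp_pos: [0.6015, -0.1217, 0.0627]
tcp_rot: [180.0, 0.1, 31.4]
force: [8.6, -13.1, -0.8]
grip_width: 0.0112
grip_force: 61.9
```

```bash
python3 st.py
```

```text
20.4 [ 0.6015 -0.1217  0.0627] [179.9809   0.0694  31.3917] F [  8.6094 -13.0648  -0.8154] M [-2.5658 -1.7299  0.1296] jig tip x 118.4 face y -73.2
```

>>> move_arm --pt "0 2.9 0 0" --pt "0 0 0 4" --pt "0 0 0 6" --pt "0 0 0 6" --pt "0 0 0 6" --pt "0 0 0 4" --pt "0 0 0 0"

```text
time_s: 21.1
tcp_pos: [0.6018, -0.1217, 0.0627]
tcp_rot: [-179.9, 0.2, 5.3]
force: [-1.9, -0.2, 9.2]
grip_width: 0.011
grip_force: 63.4
```

```bash
python3 st.py
```

```text
21.1 [ 0.6018 -0.1217  0.0627] [-179.8573    0.2302    5.3297] F [-1.9236 -0.1813  9.2221] M [0.2138 0.4255 0.2776] jig tip x 118.7 face y -73.3
```

>>> move_arm --pt "0 0 0 6" --pt "0 0 0 6" --pt "0 0 0 6" --pt "0 0 0 6" --pt "0 0 0 6" --pt "0 0 0 6" --pt "0 0 0 6" --pt "0 0 0 5" --pt "0 0 0 0" --pt "0 0 0 0"

```text
time_s: 22.1
tcp_pos: [0.6019, -0.1216, 0.0626]
tcp_rot: [180.0, 0.3, -41.5]
force: [-0.7, 0.1, 7.4]
grip_width: 0.0108
grip_force: 63.4
```

```bash
python3 st.py
```

```text
22.1 [ 0.6019 -0.1216  0.0626] [179.9555   0.2649 -41.5259] F [-0.713   0.1019  7.4138] M [0.2319 0.1457 0.2571] jig tip x 118.8 face y -73.2
```

>>> move_arm --pt "0 0 0 0" --pt "0 0 0 0" --pt "0 0 0 0" --pt "0 0 0 0" --pt "0 0 -10 0" --pt "0 0 -25 0" --pt "0 0 -30 0" --pt "0 0 -25 0" --pt "0 0 0 0" --claw 0.4

```text
time_s: 23.0
tcp_pos: [0.6031, -0.1224, 0.1553]
tcp_rot: [-180.0, 0.1, -41.5]
force: [0.4, -0.1, -0.9]
grip_width: 0.0344
grip_force: 0.0
```

```bash
python3 st.py; python3 dial.py
python3 - <<'E'
from h import *
f=grab('scene');save(f,'pics/s6.png',(270,165,350,245),7)
E
```

```text
23.0 [ 0.6031 -0.1224  0.1553] [-179.9633    0.0803  -41.5429] F [ 0.4195 -0.1215 -0.9068] M [ 0.005  -0.0273  0.0042] jig tip x 120.0 face y -73.9
top 45 [ 0.5949 -0.1226  0.0737] [ 4.2734 12.7803] -38.41020602087643
scene 48 [ 0.5981 -0.1189  0.0754] [ 3.3819 14.4845] -39.952397324885794
```

View pics/s6.png

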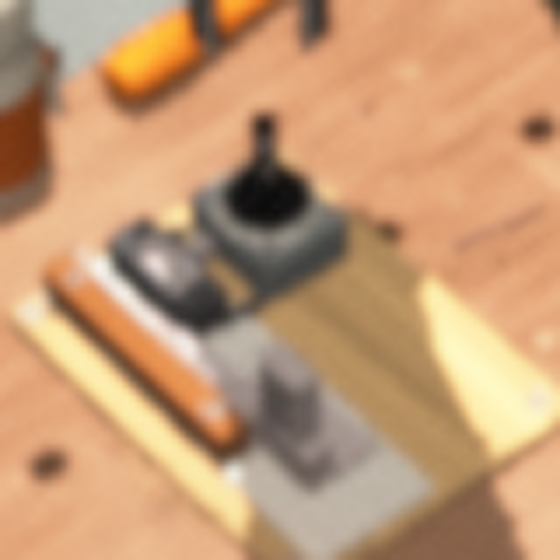

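The dial now reads about -39.5°, so it has turned 72° or three clicks, and the jaw has visibly opened. Going back to the gauge.

>>> move_arm --pt "0 0 0 -7.87" --pt "0 0 0 -7.87" --pt "0 0 0 -7.87" --pt "0 0 0 -7.87" --pt "0 0 0 -7.87" --pt "-14 -10 0 0" --pt "-28 -19 0 0" --pt "-28 -19 0 0" --pt "-24 -16 0 0" --pt "-14.3 -9.8 10 0" --pt "0 0 25 0" --pt "0 0 30 0" --pt "0 0 20 0" --pt "0 0 10 0" --pt "0 0 4 0" --pt "0 0 0 0"

```text
time_s: 24.75
tcp_pos: [0.4959, -0.0439, 0.0533]
tcp_rot: [-179.9, 0.3, -2.2]
force: [-0.3, -0.2, 0.2]
grip_width: 0.0342
grip_force: 0.0
```

```bash
python3 st.py
```

```text
24.75 [ 0.4959 -0.0439  0.0533] [-179.8729    0.344    -2.1933] F [-0.3067 -0.1893  0.1967] M [-0.0391 -0.0673 -0.0124] jig tip x 10.1 face y 0.7
```

>>> move_arm --pt "1.7 0.7 -1.6 0" --pt "0 0 0 0" --pt "0 0 0 0"

```text
time_s: 25.05
tcp_pos: [0.4979, -0.0446, 0.0554]
tcp_rot: [-179.9, 0.3, -2.2]
force: [0.3, -0.0, -0.1]
grip_width: 0.0341
grip_force: 0.0
```

>>> move_arm --pt "0 0 0 0" --pt "0 0 0 0" --pt "0 0 0 0" --pt "0 0 0 0" --claw 0.05 --force 50

```text
time_s: 25.45
tcp_pos: [0.4977, -0.0447, 0.0552]
tcp_rot: [-179.9, 0.3, -2.2]
force: [-1.0, 0.1, 8.1]
grip_width: 0.0143
grip_force: 49.4
```

>>> move_arm --pt "0 0 -0.4 0" --pt "0 0 0 0"

```text
time_s: 25.65
tcp_pos: [0.4976, -0.0448, 0.0552]
tcp_rot: [-179.9, 0.3, -2.2]
force: [0.7, -1.7, -2.0]
grip_width: 0.0143
grip_force: 48.7
```

```bash
python3 st.py
```

```text
25.65 [ 0.4976 -0.0448  0.0552] [-179.8786    0.3304   -2.1998] F [ 0.6519 -1.727  -2.0454] M [-0.3399 -0.0773 -0.1218] jig tip x 11.8 face y -0.1
```

>>> move_arm --pt "1 0 0 0" --pt "3 0 0 0" --pt "3 0 -0.03 0" --pt "3 0 -0.03 0" --pt "3 0 -0.03 0" --pt "3 0 -0.03 0" --pt "2 0 0 0" --pt "0 0 0 0"

```text
time_s: 26.45
tcp_pos: [0.516, -0.0454, 0.0552]
tcp_rot: [-179.9, 0.3, -2.2]
force: [0.9, -3.5, -2.8]
grip_width: 0.0148
grip_force: 48.8
```

```bash
python3 st.py
```

```text
26.45 [ 0.516  -0.0454  0.0552] [-179.8795    0.2863   -2.1938] F [ 0.8915 -3.5289 -2.8275] M [-0.8169 -0.1419 -0.2487] jig tip x 30.3 face y -0.1
```

>>> move_arm --pt "1 0 0 0.1" --pt "3 0 0 0" --pt "3 0 0 0" --pt "3 0.1 0 0" --pt "2 0 0 0" --pt "0 0 0 0"

```text
time_s: 27.05
tcp_pos: [0.5279, -0.0459, 0.0552]
tcp_rot: [-179.9, 0.3, -2.3]
force: [-0.1, -3.4, -1.2]
grip_width: 0.0143
grip_force: 49.1
```

```bash
python3 st.py
```

```text
27.05 [ 0.5279 -0.0459  0.0552] [-179.8765    0.2981   -2.284 ] F [-0.1433 -3.4354 -1.1538] M [-0.8753  0.0904 -0.197 ] jig tip x 42.1 face y -0.1
```

>>> move_arm --pt "2 0 0 0" --pt "3 0 0 0" --pt "3 0.1 0 0" --pt "2 0 0 0" --pt "0 0 0 0"

```text
time_s: 27.55
tcp_pos: [0.5377, -0.0464, 0.0552]
tcp_rot: [-179.9, 0.3, -2.3]
force: [-1.4, -2.7, 1.5]
grip_width: 0.0144
grip_force: 49.5
```

```bash
python3 st.py
```

```text
27.55 [ 0.5377 -0.0464  0.0552] [-179.8708    0.313    -2.2847] F [-1.4344 -2.6806  1.5206] M [-0.757   0.4453 -0.1329] jig tip x 52.0 face y -0.2
```

>>> move_arm --pt "2 0 -0.1 0" --pt "2 0 0 0" --pt "2 0 0 0" --pt "0.5 0 0 0" --pt "0 0 0 0"

```text
time_s: 28.05
tcp_pos: [0.5441, -0.0467, 0.0552]
tcp_rot: [-179.9, 0.3, -2.3]
force: [-2.3, -3.4, 1.2]
grip_width: 0.0143
grip_force: 49.5
```

```bash
python3 st.py
```

```text
28.05 [ 0.5441 -0.0467  0.0552] [-179.8738    0.3334   -2.2885] F [-2.3487 -3.3582  1.1889] M [-0.811   0.6957 -0.1773] jig tip x 58.3 face y -0.3
```

>>> move_arm --pt "0.7 0 0 0" --pt "0.7 0 0 0" --pt "0 0 0 0"

```text
time_s: 28.35
tcp_pos: [0.5454, -0.0467, 0.0552]
tcp_rot: [-179.9, 0.3, -2.3]
force: [-3.2, -2.8, 2.3]
grip_width: 0.014
grip_force: 49.5
```

```bash
python3 st.py
```

```text
28.35 [ 0.5454 -0.0467  0.0552] [-179.8719    0.3351   -2.2892] F [-3.2103 -2.8185  2.2559] M [-0.859   0.7026 -0.1831] jig tip x 59.7 face y -0.3
```

>>> move_arm --pt "0.7 0 0 0" --pt "0.7 0 0 0" --pt "0 0 0 0"

```text
time_s: 28.65
tcp_pos: [0.5466, -0.0468, 0.0552]
tcp_rot: [-179.9, 0.4, -2.3]
force: [-5.8, -3.4, 2.5]
grip_width: 0.0142
grip_force: 49.8
```

```bash
python3 st.py
```

```text
28.65 [ 0.5466 -0.0468  0.0552] [-179.8715    0.3607   -2.2917] F [-5.7806 -3.4496  2.5331] M [-0.8852  0.9331 -0.1674] jig tip x 60.9 face y -0.3
```

>>> move_arm --pt "0.5 0 0 0" --pt "0 0 0 0"

```text
time_s: 28.85
tcp_pos: [0.5466, -0.0468, 0.0552]
tcp_rot: [-179.9, 0.4, -2.3]
force: [-8.9, -2.8, 6.2]
grip_width: 0.0147
grip_force: 50.2
```

```bash
python3 st.py
```

```text
28.85 [ 0.5466 -0.0468  0.0552] [-179.8698    0.4213   -2.2905] F [-8.8526 -2.78    6.2031] M [-0.8369  1.567  -0.1592] jig tip x 60.9 face y -0.3
```

>>> move_arm --pt "0.4 0 0 0" --pt "0 0 0 0"

```text
time_s: 29.05
tcp_pos: [0.5467, -0.0468, 0.0552]
tcp_rot: [-179.9, 0.5, -2.3]
force: [-11.4, -2.6, 8.8]
grip_width: 0.0144
grip_force: 50.6
```

```bash
python3 st.py
```

```text
29.05 [ 0.5467 -0.0468  0.0552] [-179.8671    0.4673   -2.293 ] F [-11.3744  -2.5623   8.8163] M [-0.7722  2.1183 -0.165 ] jig tip x 60.9 face y -0.3
```

The gauge is home, stopped 44.7 mm beyond the first stop. I'll relax, release and retreat upward.

>>> move_arm --pt "-0.8 0.2 -0.1 0" --pt "-0.4 0.1 -0.1 0" --pt "0 0 0 0"

```text
time_s: 29.35
tcp_pos: [0.5466, -0.0469, 0.0553]
tcp_rot: [-179.9, 0.3, -2.3]
force: [-1.6, -1.3, -2.4]
grip_width: 0.0147
grip_force: 48.8
```

```bash
python3 st.py
```

```text
29.35 [ 0.5466 -0.0469  0.0553] [-179.8577    0.3242   -2.2771] F [-1.625  -1.2537 -2.3952] M [-0.4165  0.4013 -0.2453] jig tip x 60.9 face y -0.4
```

>>> move_arm --pt "0 0 0 0" --pt "0 0 0 0" --pt "0 0 0 0" --pt "0 0 0 0" --pt "0 0 -3 0" --pt "0 0 -10 0" --pt "0 0 -25 0" --pt "0 0 -40 0" --pt "0 0 -40 0" --pt "-20 0 -20 0" --pt "-30 15 0 0" --pt "-30 15 0 0" --pt "0 0 0 0" --claw 0.4

```text
time_s: 30.65
tcp_pos: [0.4633, -0.0758, 0.195]
tcp_rot: [-179.9, 0.4, -2.4]
force: [1.3, 0.8, -0.0]
grip_width: 0.0343
grip_force: 0.0
```

```bash
python3 st.py; python3 dial.py
python3 - <<'E'
from h import *
f=grab('scene');save(f,'pics/s7.png',(250,140,370,240),6)
E
```

```text
30.65 [ 0.4633 -0.0758  0.195 ] [-179.9063    0.3742   -2.4412] F [ 1.3031  0.8177 -0.0202] M [-0.0032 -0.0468  0.0272] jig tip x -21.4 face y -32.3
top 45 [ 0.5941 -0.1223  0.0748] [ 4.0176 13.5231] -36.08755370756094
scene 36 [ 0.5944 -0.1148  0.0754] [ 3.1793 11.5014] -36.200249400527895
```

View pics/s7.png

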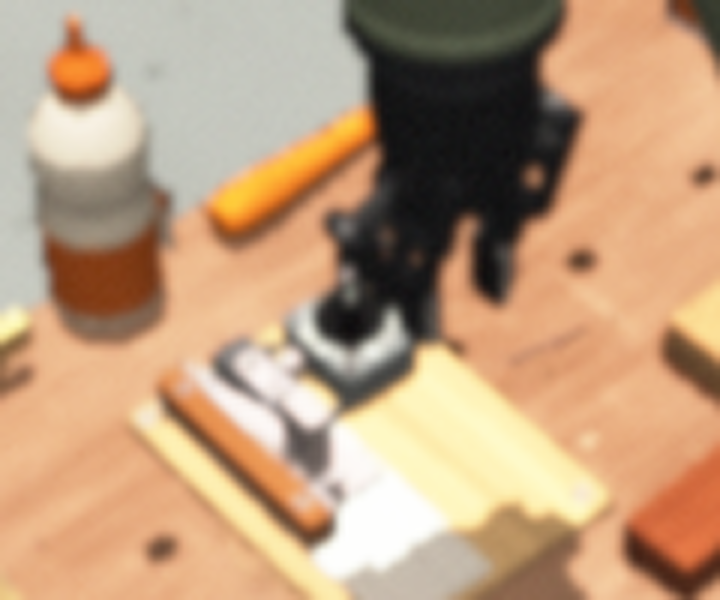

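The picture shows the gauge standing home in the gap at (310,440), along the fence. The offcut lies flat aside and the bystanders are where they were. Handing in.

```bash
python3 -c "
from plant import job
print(job.job_done())"
```

```text
the job is handed in; nothing more can be done
None
```

Handed in with no verdict returned: the offcut is laid flat aside, the gauge stopped at its 6 mm step (4.2 mm gap; that feel reached about 29 N, more than I meant), the dial is turned three clicks clockwise, and the gauge stands home at about 11 N with its 12 mm step in and the 15 mm body stopped.

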